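# Hold a sample slide flush on the tilted reader plate

### The job

Pick up the slide carrier with the amber colour panels (its fin is the grip) and lay it flush on the sloping, spring-loaded black plate of the reader, centred between the yellow corner marks, with its long side running up the slope (either way round). Press it squarely and gently so that the plate sinks to about half of its spring travel, never down onto its stop, and finish still gripping the carrier and holding it pressed there. Do not disturb the other carriers or the things on the bench.

Things in the scene. Friction and masses are not known exactly. Their poses are not given: they have to be found in the camera images.
- amber_mid (a point): Amber slide carrier, flat on the blue mat (3 mm thick): white plate 70 (x) x 50 (y) x 6 mm with amber panels, and at its middle an upright fin 30 mm long (x), 10 mm thick (y), reaching 40 mm above the underside. About 60 g. This point is in the fin, 20 mm above the underside; z up. Grip the fin across its 10 mm, tips clear of the plate.
- amber: The same carrier, same axes; origin at the centre of its underside, the side to be laid on the reader plate.
- plate_face (a point): Middle of the upper face of the reader's black sprung plate: 90 mm up the slope (x, rising), 70 mm across (y, level), z = outward normal. Slope 0.18 to 0.52 rad from level, different each time and set firmly. The low edge faces roughly to the robot. Yellow corner marks frame the carrier's 70 x 50 mm place. It moves with the plate.
- reader_plate (a joint): How far the plate is pushed in along its inward normal, m: 0 = free, 0.012 = on its stop. It starts to give at about 1 N and takes about 0.6 N more for each mm; it springs back when released. About half of the travel (0.006) is wanted.
- blue: Another carrier, the same but blue; leave it alone. Origin at the centre of its underside.
- green: Another carrier, the same but green; leave it alone. Origin at the centre of its underside.
- jar: Amber sample jar with black cap, 60 mm diameter, 85 mm tall; leave it alone. Origin under its centre.
- beaker: Clear open beaker, 68 mm diameter, 90 mm tall; leave it alone. Origin under its centre.
- timer: Red timer 50 x 70 x 30 mm; leave it alone. Origin under its centre.
- spoon: Steel lab spoon, about 0.2 m long, lying on the bench; leave it alone.
- reader: The reader, fixed to the bench: white base 170 x 130 x 60 mm with a sloping blue head 130 x 110 mm; the black plate stands 14 mm clear above the head. Nothing rises above the plate. Origin under the base's centre.
Not all that is in view belongs to the job. What is shaped like the reader but green is not meant.

How it is judged:
By the outcome, as a careful person would: the job done as asked, in the order asked, and still so for the second after the job is handed in, while the arm keeps its last pose, push and grip.
It also fails if it takes over 38 s, if anything falls off the work surface, if the arm or the gripper's body presses on something with over 40 N, if the wrist force passes 120 N, or if a joint passes its speed limit or range.

### The arm

A 6-joint arm with a two-finger parallel gripper is mounted at the origin on the work surface. World frame = base frame: x ahead of the robot, y to its left, z up, the work surface at z = 0. Lengths are in m, angles in rad, forces in N, time in s.
With the tool pointing down it reaches from about 0.35 to 0.775 m from the base axis. Payload 7.3 kg.
Tool frame: the origin (TCP) lies on the centre line of the jaws, within the pads' length; the fingertips stand 19 mm ahead of it and the grasp point (between the pads) is the TCP; z points along the fingers, y is the line along which they close (so a half turn about z gives the same grasp; the last joint's range is limited). The gripper opens to 92 mm and grips with 3 to 60 N. Pads are 19 mm wide; open, the fingers measure 130 mm over their backs; the gripper's body (75 mm by 190 mm) begins 47 mm behind the grasp point.
Start: joints at [0.99, 0.342, 1.524, -0, 1.275, -0.146], TCP at [0.221, 0.476, 0.246] pointing down, gripper open.
Joint ranges: [-2.53, 2.53], [-0.77, 2.02], [0.04, 2.7], [-1, 4.14], [0.28, 2.66], [-3.11, 3.11]. Speed limits (rad/s): [2.57, 2.57, 3.14, 3.14, 3.14, 3.14].

### API

Orientations are given as a unit quaternion [x, y, z, w].
In Python, from station import sensors, imaging, arm, finder gives the robot as it stands.
- The arm moves only by the shell command python3 -m pendant 'ROWS'. ROWS is JSON, a list of rows, each a list of 7 numbers: the turn, a rotation vector about the tool's x, y, z in rad, then the shift along the tool's x, y, z in m, then the finger opening in m, from 0 to 0.0918. A call has 1 to 12 rows; each row shifts and turns the commanded pose from where the row before left it, along the tool's axes as they then stand; what a row does not reach is not made up. A row lasts 1/8 s, in which the tool goes at most 62.5 mm and 10.7 degrees, less where a joint would pass 70% of its speed; a pose out of reach is approached as far as the arm can. A call with a gripper value outside its range is refused whole. The fingers move at their own pace and stop on an object; the grip force is fixed at half the most. Time passes only in rows, so rows that do not move let the fingers close. It gives the time, the measured TCP pose, the force, the opening and the grip force at its end, in the units of the state.
- sensors.get_obs(): the state, without advancing time (a new reading comes with each control period).
- imaging.read_camera(name): name is "side" or "top" or "wrist"; returns a dict with "frame" (420x560x3 uint8, red, green, blue), "depth" (420x560 float32, m along the optical axis (not along the pixel's ray), 0 where there is no reading), "K" (3x3 intrinsics, pixels), "k1" (the pictures are not rectified: a ray, as slopes to the right and down, at radius r is drawn at 1 + k1 r^2 times it, then the intrinsics apply), "R" (3x3) and "t" (3): a world point X has camera coordinates R X + t; the wrist camera has in their place "mount" (4x4, takes a point from camera to tool coordinates, whose origin is the TCP and whose axes are the flange's). Camera axes: x right, y down, z forward; pixel columns grow to the right and rows downward; lengths in m; the calibration is good to about 2 mm. A picture is of the moment at which its call begins: read the wrist's pose just before it.
- arm.finish_job(): hands the job in; it is judged then, once.
Trained networks look in a picture, given as the dict that the camera call returned (one of the last four; its "shot" number tells which), for a name from the list of things; names that differ only in an ending like _2 or _b are one class to them, and where a whole thing is asked for, a point or a joint stands for the part that bears it (a point fixed in the world has none). Each returns a list of dicts, best first, with "p" (0 to 1); they miss things now and then, are a little off and sometimes report something else, mostly with a low value. They report only what shows in the picture. A call takes as long as a camera call. They do not tell look-alikes from the thing itself.
- finder.masks_of(query, picture): "mask" (420x560 bool, what is visible of it) and "uv" ([column, row] in pixels, amid what is visible of it).
- finder.place_of(query, picture): "uv" ([column, row] in pixels: a listed point, or the origin of a listed thing).
The state is a dict: "time": time; "q": joint angles; "qvel": joint speeds; "tau": joint torques, N m; "tool_pos": TCP position; "tcp_rot": TCP orientation; "contact_force": force on the tool from outside, world axes, zero at the start; "torque": the same for the moment, N m; "width": opening from 0.0 (shut) to 1.0 (fully open); "gripper_force": force on a finger pad.
Only numpy, scipy, OpenCV 4.12 (cv2) and the standard library are available. Lean on these libraries where they do the work, as an engineer would, in place of code of your own. Each camera call takes 0.05 s, during which the arm holds its last target. There are 200 camera calls.

## Working session

There is one attempt and no reset: what is moved stays moved. The work goes in short steps, Python scripts to look and compute and a shell command to move; the robot and the scene stay as the last step left them, time stands still between calls to the robot, and variables do not carry over. Pictures are saved under pics/ and viewed, at most 10 in all, crops included, and the job is handed in when it is done.

```bash
mkdir -p pics; cat > h.py <<'E'
import numpy as np, cv2
from scipy.spatial.transform import Rotation as Rn
from station import sensors, imaging, arm, finder
def cam(n):
    o=sensors.get_obs(); c=imaging.read_camera(n)
    if n=="wrist":
        T=np.eye(4);T[:3,:3]=Rn.from_quat(o["tcp_rot"]).as_matrix();T[:3,3]=o["tool_pos"]
        c["C"]=T@np.array(c["mount"])
    else:
        C=np.eye(4);R=np.array(c["R"]);C[:3,:3]=R.T;C[:3,3]=-R.T@np.array(c["t"]);c["C"]=C
    return c
def save(c,f): cv2.imwrite("pics/"+f,c["frame"][:,:,::-1])
def rays(c,uv):
    k=c["k1"];K=np.array(c["K"])
    return cv2.undistortPoints(np.array(uv,float).reshape(-1,1,2),K,np.array([k,0,0,0,0.])).reshape(-1,2)
def pts(c,uv):
    uv=np.array(uv).reshape(-1,2);i=np.round(uv).astype(int)
    d=c["depth"][i[:,1].clip(0,419),i[:,0].clip(0,559)];n=rays(c,uv)
    P=np.c_[n*d[:,None],d]@c["C"][:3,:3].T+c["C"][:3,3]
    return P[d>0]
def mpts(c,m):
    v,u=np.nonzero(m);return pts(c,np.c_[u,v])
def onz(c,uv,z):
    n=rays(c,uv);D=np.c_[n,np.ones(len(n))]@c["C"][:3,:3].T;o=c["C"][:3,3]
    return o+D*((z-o[2])/D[:,2])[:,None]
E
python3 - <<'E'
from h import *
for n in("top","side"):
    c=cam(n);save(c,n+"1.png")
    for q in("amber","amber_mid","plate_face","reader","blue","green"):
        for r in finder.place_of(q,c)[:3]: print(n,q,round(r["p"],2),np.round(r["uv"]),pts(c,r["uv"]).round(3))
E
```

```text
top amber 0.64 [415. 278.] [[ 0.422 -0.25   0.01 ]]
top amber_mid 0.56 [417. 276.] [[ 0.426 -0.255  0.01 ]]
top plate_face 0.83 [221. 118.] [[0.809 0.219 0.105]]
top plate_face 0.57 [238. 228.] [[0.545 0.177 0.119]]
top reader 0.83 [224. 127.] [[0.788 0.211 0.102]]
top reader 0.63 [238. 224.] [[0.551 0.178 0.121]]
top blue 0.91 [339. 284.] [[ 0.408 -0.063  0.005]]
top green 0.7 [381. 226.] [[ 0.549 -0.165  0.044]]
side amber 0.71 [292. 371.] [[ 0.417 -0.27   0.013]]
side amber_mid 0.67 [295. 360.] [[ 0.424 -0.268  0.036]]
side amber_mid 0.5 [241. 301.] [[ 0.416 -0.077  0.009]]
side plate_face 0.95 [242. 180.] [[0.543 0.175 0.122]]
side plate_face 0.82 [326. 158.] [[0.802 0.208 0.107]]
side plate_face 0.22 [325. 314.] [[ 0.542 -0.185  0.01 ]]
side reader 0.92 [244. 219.] [[0.515 0.107 0.061]]
side reader 0.71 [322. 187.] [[0.757 0.154 0.058]]
side reader 0.42 [242. 179.] [[0.545 0.18  0.12 ]]
side blue 0.87 [239. 304.] [[ 0.411 -0.08   0.007]]
side green 0.57 [328. 312.] [[ 0.551 -0.182  0.008]]
```

```bash
python3 -c "
import cv2,numpy as np
a=cv2.imread('pics/top1.png');cv2.imwrite('pics/a.png',a)"
```

```text
(no output)
```

View pics/top1.png

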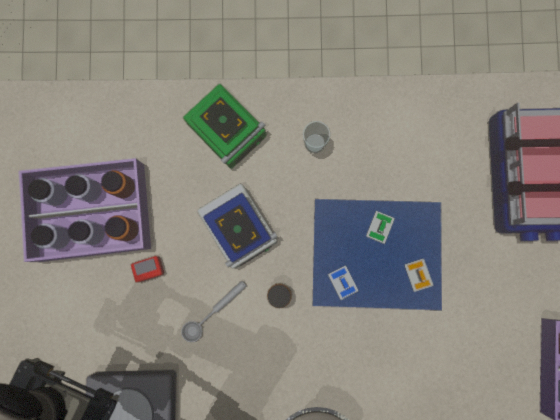

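View pics/side1.png

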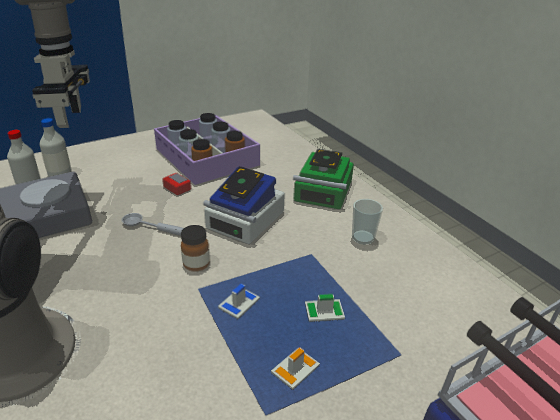

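The top view shows amber at about (418,275) on the mat and the true (white/blue) reader at (238,228). The green decoy is at (222,120). Next I'll measure the yaw and slope.

```bash
python3 - <<'E'
from h import *
o=sensors.get_obs();print(Rn.from_quat(o["tcp_rot"]).as_matrix().round(3),o["time"])
for n in("top","side"):
    c=cam(n)
    for r in finder.masks_of("amber",c)[:1]:
        P=mpts(c,r["mask"]);print(n,r["p"],len(P),P.mean(0).round(3),P.min(0),P.max(0))
        L=P[P[:,2]<0.018][:,:2].astype(np.float32);print(cv2.minAreaRect(L))
        H=P[P[:,2]>0.028];print("fin",len(H),H.mean(0) if len(H) else 0)
        if len(H)>5: print(cv2.minAreaRect(H[:,:2].astype(np.float32)))
    for r in finder.masks_of("plate_face",c)[:3]:
        P=mpts(c,r["mask"]);m=np.median(P,0)
        if m[0]>0.68: continue
        for _ in range(6):
            m=P.mean(0);nn=np.linalg.svd(P-m)[2][2];nn*=np.sign(nn[2]);d=(P-m)@nn;P=P[abs(d)<max(.003,1.5*d.std())]
        print("plate",n,r["p"],len(P),m.round(4),nn.round(3),"slope",np.arccos(nn[2]),"upslope az",np.arctan2(-nn[1],-nn[0]))
        print(cv2.minAreaRect(P[:,:2].astype(np.float32)))
E
```

```text
[[-0.907  0.421  0.   ]
 [ 0.421  0.907  0.   ]
 [-0.     0.    -1.   ]] 0.7
top 0.96 608 [ 0.43  -0.257  0.014] [ 0.39210999 -0.29165088 -0.00317885] [ 0.46840264 -0.22558729  0.0502347 ]
((0.4297102689743042, -0.25937917828559875), (0.07208544760942459, 0.05200439319014549), 17.362281799316406)
fin 85 [ 0.42903643 -0.25825037  0.04164299]
((0.42965060472488403, -0.25946471095085144), (0.032545413821935654, 0.012801717035472393), 15.53926944732666)
plate top 0.82 960 [0.5427 0.1798 0.1193] [-0.198 -0.119  0.973] slope 0.23325500064284427 upslope az 0.5391752903029114
((0.5429257750511169, 0.17976011335849762), (0.08714880794286728, 0.0696219801902771), 30.782196044921875)
side 0.94 1101 [ 0.425 -0.267  0.014] [ 0.38824967 -0.29644268  0.00098431] [ 0.47060112 -0.22835855  0.04537023]
((0.4299848675727844, -0.26018020510673523), (0.07611992955207825, 0.055117130279541016), 15.859779357910156)
fin 168 [ 0.42712376 -0.26387461  0.03885106]
((0.4291995167732239, -0.261894553899765), (0.03188303858041763, 0.011125988326966763), 15.90782642364502)
plate side 0.98 754 [0.5399 0.1756 0.1176] [-0.202 -0.125  0.971] slope 0.23961204164059716 upslope az 0.5540115681861313
((0.5412476062774658, 0.17733457684516907), (0.08920487761497498, 0.0719478502869606), 30.560073852539062)
```

```bash
python3 -m pendant '[[0,0,0,-0.0428,-0.0315,0,0.06],[0,0,0,-0.0428,-0.0315,0,0.06],[0,0,0,-0.0428,-0.0315,0,0.06],[0,0,0,-0.0428,-0.0315,0,0.06],[0,0,0,-0.0428,-0.0315,0,0.06],[0,0,0,-0.0428,-0.0315,0,0.06],[0,0,0,-0.0428,-0.0315,0,0.06],[0,0,0,-0.025,-0.045,0.006,0.06],[0,0,0,-0.025,-0.045,0.006,0.06],[0,0,0,-0.025,-0.045,0.006,0.06],[0,0,0,-0.025,-0.045,0.006,0.06],[0,0,0,-0.025,-0.045,0.006,0.06]]' | tail -c 600
python3 -m pendant '[[0,0,0.18,-0.025,-0.045,0.006,0.06],[0,0,0.18,-0.025,-0.045,0.006,0.06],[0,0,0.18,-0.025,-0.045,0.006,0.06],[0,0,0.18,0,0,0,0.06],[0,0,0.18,0,0,0,0.06],[0,0,0.18,0,0,0,0.06],[0,0,0.18,0,0,0,0.06],[0,0,0.18,0,0,0,0.06],[0,0,0.18,0,0,0,0.06],[0,0,0.18,0,0,0,0.06],[0,0,0.18,0,0,0,0.06],[0,0,0.18,0,0,0,0.06]]' | tail -c 600
cat > am.py <<'E'
from h import *
import sys
c=cam("wrist");save(c,sys.argv[1]);o=sensors.get_obs()
R=Rn.from_quat(o["tcp_rot"]).as_matrix();p=np.array(o["tool_pos"]);print(o["time"],p.round(4),R.round(3).tolist())
r=finder.masks_of("amber",c)
for r in r[:2]:
    P=mpts(c,r["mask"]);print("mask",r["p"],r["uv"],len(P),P.mean(0).round(4))
    for lo,hi in((0.004,0.018),(0.035,0.06)):
        L=P[(P[:,2]>lo)&(P[:,2]<hi)]
        if len(L)>20: b=cv2.minAreaRect(L[:,:2].astype(np.float32));print(len(L),np.round(b[0],4),np.round(b[1],4),b[2],"top z",np.median(L[:,2]),"in tool",(R.T@(np.array([*b[0],.023])-p)).round(4))
E
python3 am.py w1.png
```

```text
time: 2.5
tool_pos: [0.4186, -0.1085, 0.2158]
tcp_rot: [0.216, 0.976, 0.0, 0.0]
contact_force: [0.7, -0.3, -0.7]
width: 0.654
gripper_force: 0.0
time: 4.0
tool_pos: [0.4022, -0.2586, 0.1977]
tcp_rot: [0.964, 0.267, 0.0, 0.0]
contact_force: [0.5, -0.3, 0.2]
width: 0.649
gripper_force: 0.0
4.05 [ 0.4022 -0.2587  0.1978] [[0.861, 0.509, 0.0], [0.509, -0.861, -0.0], [0.0, 0.0, -1.0]]
mask 0.72 [292.1, 169.3] 2896 [ 0.4309 -0.2612  0.0132]
2497 [ 0.4292 -0.2624] [0.0698 0.0498] 17.003576278686523 top z 0.008895375457334875 in tool [0.0213 0.0169 0.1748]
340 [ 0.4292 -0.2622] [0.0298 0.0102] 16.94762420654297 top z 0.043025037167404356 in tool [0.0214 0.0167 0.1748]
mask 0.17 [271.9, 22.3] 3242 [ 0.5406 -0.1739  0.013 ]
2696 [ 0.5496 -0.1714] [0.0511 0.0699] 66.67344665527344 top z 0.008802726975245534 in tool [ 0.1713 -0.0002  0.1748]
313 [ 0.547  -0.1699] [0.011  0.0235] 67.62223052978516 top z 0.04253203845237785 in tool [ 0.1698 -0.0028  0.1748]
```

View pics/w1.png

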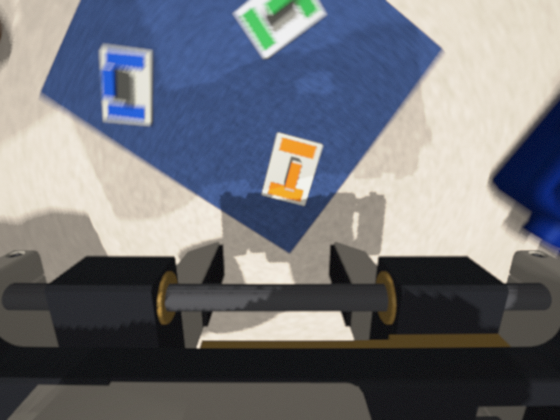

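The wrist view shows amber cleanly at (292,169), centre (0.4292, -0.2624), yaw 17°. I'll align, descend and grip.

```bash
python3 -m pendant '[[0,0,0.1187,0,0,0,0.05],[0,0,0.1187,0,0,0,0.05],[0,0,0,0.0247,0.0114,0.03,0.05],[0,0,0,0,0,0.04,0.05],[0,0,0,0,0,0.04,0.05],[0,0,0,0,0,0.03,0.05],[0,0,0,0,0,0.015,0.05],[0,0,0,0,0,0.01,0.05],[0,0,0,0,0,0,0.05],[0,0,0,0,0,0,0.05]]'
python3 -m pendant '[[0,0,0,0,0,0,0],[0,0,0,0,0,0,0],[0,0,0,0,0,0,0],[0,0,0,0,0,0,0],[0,0,0,0,0,0,0],[0,0,0,0,0,0,0],[0,0,0,0,0,0,0]]'
```

```text
time: 5.35
tool_pos: [0.4297, -0.2624, 0.0336]
tcp_rot: [0.988, 0.154, 0.001, 0.001]
contact_force: [-0.8, 0.2, 0.1]
width: 0.543
gripper_force: 0.0
time: 6.22
tool_pos: [0.4291, -0.2619, 0.0327]
tcp_rot: [0.988, 0.154, -0.0, -0.0]
contact_force: [0.4, 0.1, 1.3]
width: 0.101
gripper_force: 30.0
```

```bash
python3 -m pendant '[[0,0,0,0,0,-0.015,0],[0,0,0,0,0,-0.035,0],[0,0,0,0,0,-0.05,0],[0,0,0,0,0,-0.05,0],[0,0,0,0,0,-0.05,0],[0,0,0,0.0203,-0.046,0,0],[0,0,0,0.0203,-0.046,0,0],[0,0,0,0.0203,-0.046,0,0],[0,0,0,0.0203,-0.046,0,0],[0,0,0,0.0203,-0.046,0,0],[0,0,0,0.0203,-0.046,0,0],[0,0,0,0.0203,-0.046,0,0]]'
python3 -m pendant '[[0,0,0,0.0203,-0.046,0,0],[0,0,-0.12,0,0,0,0],[0,0,-0.12,0,0,0,0],[0,0,0,0,0,0,0],[0,0,0,0,0,0,0]]'
cat > pl.py <<'E'
from h import *
import sys
c=cam("wrist");save(c,sys.argv[1]);o=sensors.get_obs()
R=Rn.from_quat(o["tcp_rot"]).as_matrix();p=np.array(o["tool_pos"]);print(o["time"],p.round(4),R.round(3).tolist())
for r in finder.masks_of("plate_face",c)[:2]:
    P=mpts(c,r["mask"]);m=np.median(P,0)
    for _ in range(8):
        m=P.mean(0);nn=np.linalg.svd(P-m)[2][2];nn*=np.sign(nn[2]);d=(P-m)@nn;P=P[abs(d)<max(.0015,2*d.std())]
    u=np.array([0,0,1])-nn*nn[2];u/=np.linalg.norm(u);v=np.cross(nn,u)
    b=cv2.minAreaRect(np.c_[(P-m)@u,(P-m)@v].astype(np.float32))
    print("plate",r["p"],r["uv"],len(P),"slope",np.arccos(nn[2]),"az",np.arctan2(-nn[1],-nn[0]),"std",d.std(),b[1],b[2],"ctr",(m+u*b[0][0]+v*b[0][1]).round(4))
for r in finder.place_of("plate_face",c)[:2]: print(r["p"],r["uv"],pts(c,r["uv"]))
for r in finder.masks_of("amber",c)[:1]:
    P=mpts(c,r["mask"]);Q=(P-p)@R;print("amber",r["p"],r["uv"],len(P),"tool frame",np.percentile(Q,[3,50,97],axis=0).round(4).tolist())
E
python3 pl.py w2.png
```

```text
time: 7.72
tool_pos: [0.4664, 0.0897, 0.2338]
tcp_rot: [0.988, 0.154, 0.001, 0.0]
contact_force: [0.1, -0.3, -0.3]
width: 0.106
gripper_force: 30.0
time: 8.35
tool_pos: [0.4718, 0.1379, 0.2332]
tcp_rot: [0.963, 0.27, 0.0, 0.0]
contact_force: [0.2, -0.0, -1.0]
width: 0.111
gripper_force: 30.0
8.4 [0.4718 0.1378 0.2331] [[0.854, 0.52, 0.0], [0.52, -0.854, 0.0], [0.0, 0.0, -1.0]]
plate 0.57 [278.3, 106.9] 9892 slope 0.23119466564928376 az 0.5359483854120639 std 0.0006420182557211329 (0.08987858891487122, 0.07013391703367233) 0.4648951590061188 ctr [0.5417 0.178  0.1187]
0.85 [277.2, 113.2] [[0.54035724 0.17766108 0.11903761]]
amber 0.64 [277.9, 225.2] 5611 tool frame [[0.0016, -0.0227, -0.0108], [0.0177, 0.0011, 0.0235], [0.0346, 0.0248, 0.0287]]
```

View pics/w2.png

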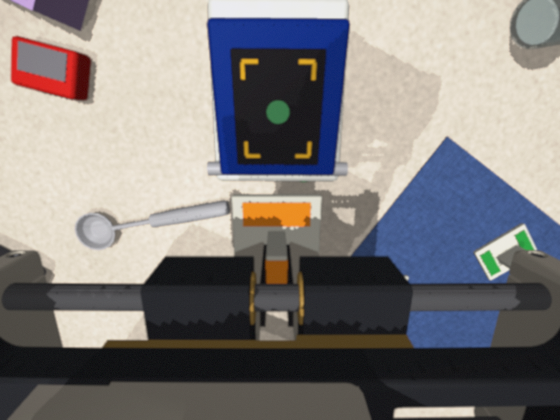

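```bash
python3 - <<'E'
from h import *
c=cam("wrist");o=sensors.get_obs()
R=Rn.from_quat(o["tcp_rot"]).as_matrix();p=np.array(o["tool_pos"])
r=finder.masks_of("amber",c)[0];m=r["mask"]
Q=(mpts(c,m)-p)@R;Q=Q[(Q[:,2]>.019)&(Q[:,2]<.030)]
A=np.c_[Q[:,:2],np.ones(len(Q))];k=np.linalg.lstsq(A,Q[:,2],rcond=None)[0];e=Q[:,2]-A@k;g=abs(e)<.0015
k=np.linalg.lstsq(A[g],Q[g,2],rcond=None)[0];print("plane z=ax+by+c",k.round(4),e.std(),g.sum())
F=Q[g];F=F[F[:,0]>.012];b=cv2.minAreaRect(F[:,:2].astype(np.float32));print(b,F.min(0),F.max(0))
n=np.array([-np.cos(.536)*np.sin(.231),-np.sin(.536)*np.sin(.231),np.cos(.231)])
u=np.array([np.cos(.536)*np.cos(.231),np.sin(.536)*np.cos(.231),np.sin(.231)])
ctr=np.array([.5417,.178,.1187])
for h in(.05,):
    t=ctr+n*(.0297+h);print("hover tcp",t,"in present tool",(R.T@(t-p)).round(4))
v=np.cross(n,u);G=np.c_[u,-v,-n];print(Rn.from_matrix(R.T@G).as_rotvec())
E
```

```text
plane z=ax+by+c [-0.0049 -0.0012  0.0239] 0.0010864212920638676 3962
((0.023543234914541245, 0.0008940938860177994), (0.0499890111386776, 0.023029256612062454), 89.86145782470703) [ 0.01200738 -0.02407362  0.02237137] [0.03504805 0.02591258 0.02562517]
hover tcp [0.52601164 0.16868103 0.196283  ] in present tool [0.0623 0.002  0.0365]
[-0.00147946  0.23087669  0.0123586 ]
```

```bash
python3 -m pendant '[[0,0,0,0.031,0.0006,0.018,0],[0,0,0,0.0313,0.0005,0.0185,0],[0,0.1155,0.006,0,0,0,0],[0,0.1155,0.006,0,0,0,0],[0,0,0,0,0,0.02,0],[0,0,0,0,0,0.015,0],[0,0,0,0,0,0,0],[0,0,0,0,0,0,0],[0,0,0,0,0,0,0],[0,0,0,0,0,0,0]]'
cat > chk.py <<'E'
from h import *
import sys
c=cam("wrist");save(c,sys.argv[1]);o=sensors.get_obs()
R=Rn.from_quat(o["tcp_rot"]).as_matrix();p=np.array(o["tool_pos"])
n=np.array([-np.cos(.536)*np.sin(.231),-np.sin(.536)*np.sin(.231),np.cos(.231)])
u=np.array([np.cos(.536)*np.cos(.231),np.sin(.536)*np.cos(.231),np.sin(.231)]);v=np.cross(n,u)
ctr=np.array([.5417,.178,.1187]);G=np.c_[u,-v,-n]
f=np.array(o["contact_force"])
print("t",o["time"],"gap h",n@(p-ctr)-.0297,"tool-axes error to centre",(R.T@(ctr-p)-[0,.0009,0]).round(4),"rot err",Rn.from_matrix(R.T@G).as_rotvec().round(4),"F.n",f@n,"Fu",f@u,"M",np.array(o["torque"]).round(2))
r=finder.masks_of("plate_face",c)
if r:
    P=mpts(c,r[0]["mask"]);d=(P-ctr)@n;g=abs(d+.005)<.012;P=P[g];d=d[g]
    a,b=(P-ctr)@u,(P-ctr)@v;print("plate vis",r[0]["p"],len(d),"n-offset med",np.median(d),"u",np.percentile(a,[1,99]),"v",np.percentile(b,[1,99]))
    w=(abs(a)<.046)&(abs(b)<.036)
    for nm,s in (("top",a>.037),("left",b>.027),("right",b<-.027)):
        s=s&w
        if s.sum()>10: print(nm,s.sum(),np.median(d[s]).round(4))
for r in finder.masks_of("amber",c)[:1]:
    P=mpts(c,r["mask"])
    Q=(P-p)@R;P=P[(Q[:,2]>.019)&(Q[:,2]<.030)&(Q[:,0]>.012)];E=P-ctr;b=cv2.minAreaRect(np.c_[E@u,E@v].astype(np.float32))
    print("carrier (ahead part) on plate axes",b,"u max",np.percentile(E@u,99.5),"v",np.percentile(E@v,[.5,99.5]),"height",np.median(E@n))
E
python3 chk.py w3.png
```

```text
time: 9.9
tool_pos: [0.5325, 0.1738, 0.1626]
tcp_rot: [0.958, 0.264, 0.111, -0.031]
contact_force: [0.0, 0.7, -0.8]
width: 0.106
gripper_force: 30.0
t 9.95 gap h 0.015286861872874074 tool-axes error to centre [-0.0003  0.0003  0.045 ] rot err [-0.0015 -0.0007  0.0012] F.n -0.7790236760080164 Fu 0.08038880138004238 M [-0.23  0.3  -0.01]
  return _methods._mean(a, axis=axis, dtype=dtype,
  ret = ret.dtype.type(ret / rcount)
Traceback (most recent call last):
  File "chk.py", line 13, in <module>
    a,b=(P-ctr)@u,(P-ctr)@v;print("plate vis",r[0]["p"],len(d),"n-offset med",np.median(d),"u",np.percentile(a,[1,99]),"v",np.percentile(b,[1,99]))
                                                                                               ~~~~~~~~~~~~~^^^^^^^^^^
IndexError: index -1 is out of bounds for axis 0 with size 0
```

View pics/w3.png

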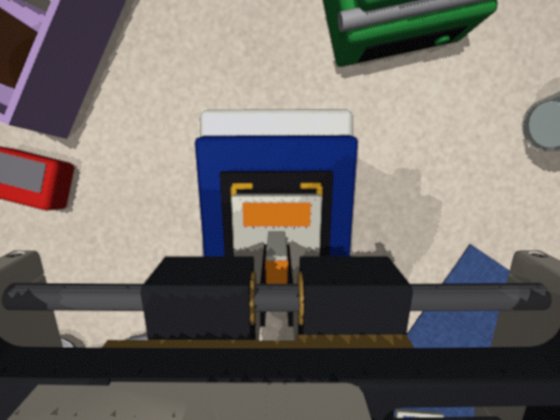

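Aligned about 15 mm above the plate, between the marks (corners at (240,188) and (312,188)). I'll lower it gently and watch the force.

```bash
cat > st.py <<'E'
from h import *
n=np.array([-np.cos(.536)*np.sin(.231),-np.sin(.536)*np.sin(.231),np.cos(.231)])
u=np.array([np.cos(.536)*np.cos(.231),np.sin(.536)*np.cos(.231),np.sin(.231)]);v=np.cross(n,u)
ctr=np.array([.5417,.178,.1187]);G=np.c_[u,-v,-n]
F=[]
for i in range(4):
    cam("side");o=sensors.get_obs();F.append(o["contact_force"])
R=Rn.from_quat(o["tcp_rot"]).as_matrix();p=np.array(o["tool_pos"]);f=np.mean(F,0)
print("h mm",1e3*(n@(p-ctr)-.0297),"centre err",(R.T@(ctr-p)-[0,.0009,0])[:2].round(4),"rot",Rn.from_matrix(R.T@G).as_rotvec().round(4),"Fn",f@n,"Fu",f@u,"M",np.array(o["torque"]).round(2))
E
python3 -m pendant '[[0,0,0,0,0,0.007,0],[0,0,0,0,0,0.005,0],[0,0,0,0,0,0,0],[0,0,0,0,0,0,0],[0,0,0,0,0,0,0]]' >/dev/null; python3 st.py
python3 -m pendant '[[0,0,0,0,0,0.001,0],[0,0,0,0,0,0.001,0],[0,0,0,0,0,0.001,0],[0,0,0,0,0,0,0],[0,0,0,0,0,0,0]]' >/dev/null; python3 st.py
python3 -m pendant '[[0,0,0,0,0,0.001,0],[0,0,0,0,0,0.001,0],[0,0,0,0,0,0,0],[0,0,0,0,0,0,0]]' >/dev/null; python3 st.py
python3 -m pendant '[[0,0,0,0,0,0.001,0],[0,0,0,0,0,0.001,0],[0,0,0,0,0,0,0],[0,0,0,0,0,0,0]]' >/dev/null; python3 st.py
```

```text
h mm 3.0736902180698196 centre err [-0.0001  0.0003] rot [-0.0016 -0.0003  0.0012] Fn -0.477586283025538 Fu 0.07984380818919559 M [-0.16  0.31  0.  ]
h mm -0.03620248392268571 centre err [-0.      0.0003] rot [-0.0017 -0.      0.0012] Fn 0.7175016569765008 Fu -0.28766671881701655 M [-0.16  0.34  0.  ]
h mm -2.0272023970419952 centre err [-0.      0.0003] rot [-0.0017 -0.0001  0.0011] Fn 1.0952233377196705 Fu -0.6930332369701857 M [-0.21  0.33  0.02]
h mm -4.023508607857874 centre err [-0.      0.0003] rot [-0.0017 -0.0001  0.0011] Fn 2.927753480967695 Fu -1.4476732749517756 M [-0.15  0.4   0.04]
```

```bash
python3 -m pendant '[[0,0,0,0,0,0.001,0],[0,0,0,0,0,0.001,0],[0,0,0,0,0,0,0],[0,0,0,0,0,0,0]]'; python3 st.py
python3 - <<'E'
from h import *
exec(open('st.py').read().split("F=[]")[0])
c=cam("wrist");save(c,"w4.png");vv,uu=np.mgrid[120:260,180:380];uv=np.c_[uu.ravel(),vv.ravel()]
i=uv[c["depth"][uv[:,1],uv[:,0]]>0];P=pts(c,i)-ctr;col=c["frame"][i[:,1],i[:,0]].max(1)
a,b,d=P@u,P@v,P@n
for nm,s in(("top",(a>.037)&(a<.043)&(abs(b)<.03)),("left",(b>.0275)&(b<.033)&(a>.01)&(a<.043)),("right",(b<-.0275)&(b>-.033)&(a>.01)&(a<.043)),
  ("carrier front",(a>.02)&(a<.034)&(abs(b)<.02)),("c left",(b>.012)&(b<.023)&(a>.012)&(a<.034)),("c right",(b<-.012)&(b>-.023)&(a>.012)&(a<.034))):
    s=s&(abs(d)<.02);print(nm,s.sum(),np.median(d[s])*1e3 if s.any() else None)
c2=c["frame"][140:260,190:370,::-1];cv2.imwrite("pics/w4c.png",cv2.resize(c2,None,fx=4,fy=4))
E
```

```text
time: 13.55
tool_pos: [0.5365, 0.1762, 0.1418]
tcp_rot: [0.958, 0.264, 0.111, -0.031]
contact_force: [-1.6, -0.9, 3.5]
width: 0.106
gripper_force: 30.0
h mm -6.027044076235957 centre err [-0.0001  0.0003] rot [-0.0017 -0.0001  0.0011] Fn 3.6979928921811305 Fu -1.9211646621652134 M [-0.19  0.46 -0.03]
top 1111 -5.934297092869369
left 516 -5.970485577328455
right 516 -6.02378917008224
carrier front 1749 0.5484485511868828
c left 727 0.2722814692045891
c right 728 0.21464769664646102
```

View pics/w4c.png

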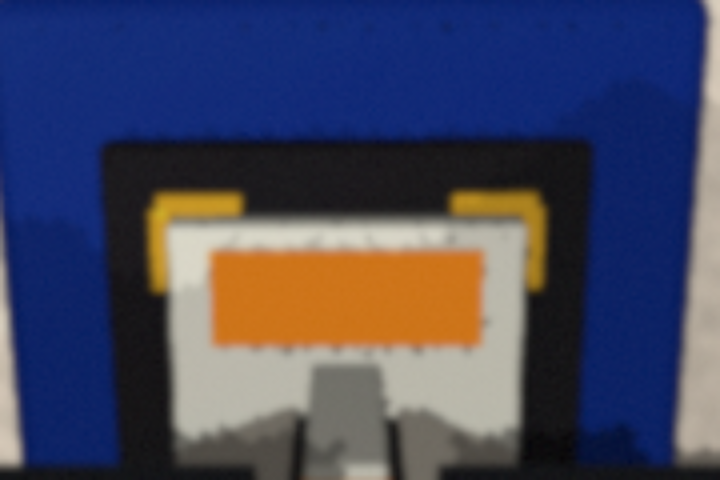

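```bash
python3 - <<'E'
from h import *
exec(open('st.py').read().split("F=[]")[0])
c=cam("wrist");vv,uu=np.mgrid[100:265,180:380];uv=np.c_[uu.ravel(),vv.ravel()]
i=uv[c["depth"][uv[:,1],uv[:,0]]>0];P=pts(c,i)-ctr;a,b,d=P@u,P@v,P@n
for nm,s in(("carrier",(a<.033)&(a>.01)&(abs(b)<.023)&(abs(b)>.007)&(abs(d)<.0025)),("plate",(abs(d+.006)<.0025)&(abs(a)<.0435)&(abs(b)<.0335)&((a>.0375)|(abs(b)>.0275)))):
    A=np.c_[a,b,0*a+1][s];k=np.linalg.lstsq(A,d[s],rcond=None)[0];e=d[s]-A@k;g=abs(e)<.001
    print(nm,g.sum(),np.linalg.lstsq(A[g],d[s][g],rcond=None)[0].round(4),a[s].min())
s=(a<.034)&(abs(b)<.023)&(abs(b)>.007)&(abs(d)<.0025)
for q in np.arange(.008,.036,.004):
    t=s&(abs(a-q)<.002); print(q.round(3),t.sum(),(1e3*np.median(d[t])).round(2) if t.any() else '')
E
```

```text
carrier 1881 [ 0.0199  0.0009 -0.0002] 0.010001585324241651
plate 2309 [ 0.0033  0.0009 -0.0061] -0.004165223247063744
0.008 326 -0.04
0.012 363 -0.14
0.016 353 0.05
0.02 369 0.47
0.024 386 0.47
0.028 397 0.55
0.032 423 -0.0
```

The white face is level with the plate; the +0.5 mm band is the raised amber panel. The plate is in 6.0 mm and the carrier is centred, so I'll hand in.

```bash
python3 -c "
from station import arm
print(arm.finish_job())"
```

```text
the job is handed in; nothing more can be done
None
```

The amber carrier lies flush and centred between the yellow marks, long side up the slope, still gripped and holding the plate about 6.0 mm in (half its travel); the job is handed in, with no verdict returned.

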